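Seal three storage containers with a press on each lid

TASK

Seal the three storage containers that have a pop-up button in the lid: press each white button gently down as far as it goes, in order of size - first the small glass jar, then the middle-sized glass jar, last the big enamel canister. Only press with the fingertips: do not lift, tip or shove the containers, and leave the mug, the glass and the pen alone.

Things in the scene. Friction and masses are not known exactly. Their poses are not given: they have to be found in the camera images.
- small_jar: small glass jar, about 69 mm across, loose, standing upright; origin at the centre of its underside, z up along its axis. Its grey lid, 72 mm across, has its flat top 108 mm above the origin.
- small_jar_button_top (a point): centre of the flat top of the white round mushroom-shaped button, 36 mm across, in the middle of the lid of the small glass jar, on the vessel's axis; it moves with the button. The top stands 125 mm above the vessel's underside when the button is fully up and 116 mm (8 mm proud of the lid) when fully down.
- small_jar_button (a joint): how far the button of the small glass jar is pressed down, m: 0 fully up (17 mm proud of the lid), 0.009 fully down. It starts between 0 and 0.002, yields at about 2.5 N, stays wherever it is left, and at the bottom lands on a rubber seal that gives at about 3 N per mm, for up to 3.5 mm, and springs back (not counted in this value). Pressing with 5 to 15 N in all is right.
- middle_jar: middle-sized round glass jar, about 89 mm across, loose, standing upright; origin at the centre of its underside, z up along its axis. Its grey lid, 87 mm across, has its flat top 143 mm above the origin.
- middle_jar_button_top (a point): centre of the flat top of the white round mushroom-shaped button, 40 mm across, in the middle of the lid of the middle-sized round glass jar, on the vessel's axis; it moves with the button. The top stands 160 mm above the vessel's underside when the button is fully up and 151 mm (8 mm proud of the lid) when fully down.
- middle_jar_button (a joint): how far the button of the middle-sized round glass jar is pressed down, m: 0 fully up (17 mm proud of the lid), 0.009 fully down. It starts between 0 and 0.002, yields at about 2.5 N, stays wherever it is left, and at the bottom lands on a rubber seal that gives at about 3 N per mm, for up to 3.5 mm, and springs back (not counted in this value). Pressing with 5 to 15 N in all is right.
- big_canister: big white enamel canister, about 146 mm across, loose, standing upright; origin at the centre of its underside, z up along its axis. Its grey lid, 151 mm across, has its flat top 149 mm above the origin.
- big_canister_button_top (a point): centre of the flat top of the white round mushroom-shaped button, 48 mm across, in the middle of the lid of the big white enamel canister, on the vessel's axis; it moves with the button. The top stands 166 mm above the vessel's underside when the button is fully up and 157 mm (8 mm proud of the lid) when fully down.
- big_canister_button (a joint): how far the button of the big white enamel canister is pressed down, m: 0 fully up (17 mm proud of the lid), 0.009 fully down. It starts between 0 and 0.002, yields at about 2.5 N, stays wherever it is left, and at the bottom lands on a rubber seal that gives at about 3 N per mm, for up to 3.5 mm, and springs back (not counted in this value). Pressing with 5 to 15 N in all is right.
- mug: white patterned mug, bystander, 82 mm across, 114 mm with its handle, 91 mm high; origin at the centre of its underside
- glass: clear drinking glass, bystander, 81 mm across, 93 mm high; origin at the centre of its underside
- pen: pen lying flat, bystander, 145 mm long (its own y axis), 9 mm high; origin at the centre of its underside

How it is judged:
By the outcome, as a careful person would: the job done as asked, in the order asked, and still so for the second after the job is handed in, with the robot touching nothing.
It also fails if it takes over 45 s, if anything falls off the work surface, if the arm or the gripper's body presses on something with over 40 N, if the wrist force passes 120 N, or if a joint passes its speed limit or range.

ROBOT

A 6-joint arm with a two-finger parallel gripper is mounted at the origin on a cart in front of the work surface, level with it; the furniture and walls round the work are solid. World frame = base frame: x ahead of the robot, y to its left, z up, the work surface at z = 0. Lengths are in m, angles in rad, forces in N, time in s.
With the tool pointing down it reaches from about 0.25 to 0.775 m from the base axis. Payload 4 kg.
Tool frame: the origin (TCP) lies between the finger pads; the fingertips stand 8 mm ahead of it and the grasp point (between the pads) lies 11 mm behind it; z points along the fingers, y is the line along which they close (so a half turn about z gives the same grasp; the last joint's range is limited). The gripper opens to 94 mm and grips with 3 to 60 N. Pads are 16 mm wide; open, the fingers measure 119 mm over their backs; the gripper's body (75 mm by 177 mm) begins 78 mm behind the grasp point.
Start: joints at [-1.262, 0.087, 1.371, -0, 1.684, -0.103], TCP at [0.22, -0.504, 0.214] pointing down, gripper open.
Joint ranges: [-3.1, 3.1], [-0.76, 2.03], [0.27, 2.55], [-1.08, 4.22], [0.17, 2.65], [-2.57, 2.57]. Speed limits (rad/s): [2.79, 2.79, 3.14, 3.14, 3.14, 3.14].

INTERFACE

Orientations are given as [roll, pitch, yaw] about the fixed x, y, z axes, in that order (R = Rz(yaw) Ry(pitch) Rx(roll)).
In Python, from rig import arm gives the robot as it stands. The module is installed in compiled form; this text tells all that it offers.
- The arm moves only by the tool carry_out, never from a script. Its argument "steps" is one flat list of numbers, 7 for each row, row after row: the closure, from -1 (fully open) to 1 (shut), then the shift along the tool's x, y, z in parts of the range, where 1.0 means 100 cm, then the turn, a rotation vector about the tool's x, y, z in parts of the range, where 1.0 means 360 degrees. In form: [hand, x, y, z, ax, ay, az, hand, x, y, z, ax, ay, az, ...]. A call has 1 to 10 rows; each row is the pose to reach, as a shift and turn from the pose commanded when the call began, along the tool's axes at that moment; what a row does not reach only later rows make up. A row lasts 1/10 s, in which the tool goes at most 50 mm and 8.59 degrees, less where a joint would pass 70% of its speed; a pose out of reach is approached as far as the arm can. Shift and turn numbers lie between -1 and 1, and a call with a number outside is refused. A call with a gripper value outside its range is refused whole. The fingers move at their own pace and stop on an object; "squeeze" is the grip in N (left out, the last holds). Time passes only in rows, so rows that repeat a pose let the fingers close. It gives the time, the measured TCP pose, the force, the opening and the grip force at its end, in the units of the state.
- arm.get_obs(): the state, without advancing time (a new reading comes with each control period).
- arm.get_image(name): name is "side" or "top"; returns a dict with "color" (480x640x3 uint8, red, green, blue), "K" (3x3 intrinsics, pixels), "R" (3x3) and "t" (3): a world point X has camera coordinates R X + t. Camera axes: x right, y down, z forward; pixel columns grow to the right and rows downward; lengths in m; the calibration is good to about 2 mm. A picture is of the moment at which its call begins. There is no depth.
- arm.hand_in(): hands the job in; it is judged then, once.
The state is a dict: "t": time; "joint_pos": joint angles; "dq": joint speeds; "joint_efforts": joint torques, N m; "position": TCP position; "tcp_rot": TCP orientation; "ft_force": force on the tool from outside, world axes, zero at the start; "moment": the same for the moment, N m; "grip_width": finger opening in m; "grip_force": force on a finger pad.
Only numpy, scipy, OpenCV 4.12 (cv2) and the standard library are available. Lean on these libraries where they do the work, as an engineer would, in place of code of your own. Each camera call takes 0.05 s, during which the arm holds its last target. There are 200 camera calls.

## Working session

There is one attempt and no reset: what is moved stays moved. The work goes in short steps, Python scripts to look and compute and a tool call to move; the robot and the scene stay as the last step left them, time stands still between calls to the robot, and variables do not carry over. Pictures are saved under pics/ and viewed, at most 10 in all, crops included, and the job is handed in when it is done.

Besides the shell and the picture viewer there is one more tool, called after "Call:" as a command line: name --argument value ..., lists and objects as JSON in quotes. carry_out: Moves the arm, as the interface text tells. Its arguments: {"type":"object","properties":{"steps":{"type":"array"},"squeeze":{"type":"number"}},"required":["steps"]}

```bash
mkdir -p pics
python3 - <<'E'
from rig import arm
import cv2,numpy as np
for n in("top","side"):
    i=arm.get_image(n); cv2.imwrite(f"pics/{n}0.png",i["color"][:,:,::-1]); np.savez(n+".npz",**{k:i[k] for k in("K","R","t")})
    print(n,i["K"].round(1).tolist(),(-i["R"].T@i["t"]).round(3))
o=arm.get_obs();print(o)
E
```

```text
top [[529.6, 0.0, 316.2], [0.0, 529.6, 243.6], [0.0, 0.0, 1.0]] [0.327 0.237 1.087]
side [[562.1, 0.0, 311.8], [0.0, 562.1, 242.0], [0.0, 0.0, 1.0]] [0.216 0.803 0.686]
{'t': 0.1, 'joint_pos': array([-1.26207639e+00,  8.78923687e-02,  1.37206909e+00, -1.27422345e-06,
        1.68359529e+00, -1.03078554e-01]), 'dq': array([-0.00049814, -0.00076396, -0.00341855,  0.00174338, -0.00058256,
       -0.00076403]), 'joint_efforts': array([ 1.69114850e-03, -3.41253197e+01, -3.03301656e+01,  7.19301822e-02,
        3.04231967e-02, -9.40167342e-05]), 'position': array([ 0.22000578, -0.50357226,  0.2124323 ]), 'tcp_rot': array([-3.13963886e+00, -2.00837675e-04,  4.11798157e-01]), 'ft_force': array([-0.01725258,  0.57984348, -0.11457601]), 'moment': array([ 0.09123022,  0.00106694, -0.04331917]), 'grip_force': 0.0, 'grip_width': 0.09412675116216541}
```

View pics/top0.png

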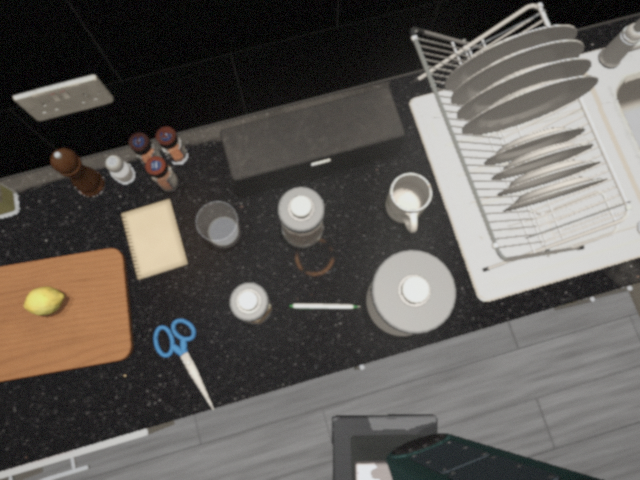

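View pics/side0.png

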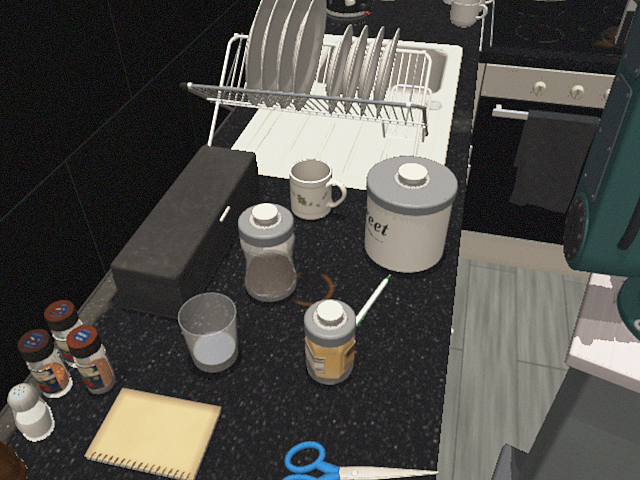

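The top view shows buttons near (248,300) small, (301,206) middle and (414,291) big. In the side view they are near (330,310), (265,213) and (412,173).

```bash
cat > h.py <<'E'
import cv2,numpy as np
from scipy.optimize import least_squares
C={n:dict(np.load(n+".npz")) for n in("top","side")}
def proj(n,X):
    c=C[n];p=c["K"]@(c["R"]@X+c["t"]);return p[:2]/p[2]
def back(n,uv,z):
    c=C[n];d=c["R"].T@np.linalg.inv(c["K"])@[*uv,1];o=-c["R"].T@c["t"];return o+d*(z-o[2])/d[2]
def cent(im,uv,w=22,th=None):
    u,v=map(int,uv);g=im[v-w:v+w,u-w:u+w].min(2)
    if th is None: th,_=cv2.threshold(g,0,255,cv2.THRESH_OTSU)
    m=(g>th).astype(np.uint8);n,l,s,c=cv2.connectedComponentsWithStats(m)
    k=l[w,w] or 1+s[1:,4].argmax();return c[k]+[u-w,v-w],s[k],th
E
python3 - <<'E'
from h import *
P={"small":((248,300),(330,310),.1245),"mid":((301,206),(265,213),.1595),"big":((414,291),(412,173),.1655)}
T=cv2.imread("pics/top0.png");S=cv2.imread("pics/side0.png")
for k,(a,b,z) in P.items():
    ca,sa,ta=cent(T,a,16);cb,sb,tb=cent(S,b,16)
    f=least_squares(lambda X:np.r_[proj("top",X)-ca,proj("side",X)-cb],[.3,.3,z])
    print(k,ca.round(1),sa[2:],ta,cb.round(1),sb[2:],tb,"tri",f.x.round(4),"res",f.fun.round(1),"top@z",back("top",ca,z-.004).round(4),"side@z",back("side",cb,z-.004).round(4))
for n,p,z in(("pen1",(292,306),0.005),("pen2",(358,307),.005),("mug",(408,195),.09),("glass",(217,222),.09),("boxcornerL",(237,178),.08),("boxR",(403,130),.08),("rack",(413,35),.15),("edge",(210,410),0),("edge2",(360,367),0)): print(n,back("top",p,z).round(3))
vis=np.hstack([cv2.resize(T[180:340,220:470],None,fx=2.4,fy=2.4)])
E
```

```text
small [247.9 300.2] [ 32  32 919] 146.0 [329.3 311.5] [ 32  26 654] 139.0 tri [0.4531 0.3557 0.1182] res [-0.2 -0.7  0.5  0.1] top@z [0.4515 0.355  0.1205] side@z [0.4528 0.3577 0.1205]
mid [299.9 205.4] [ 24  20 353] 197.0 [264.5 215.2] [ 32  26 638] 132.0 tri [0.6212 0.2568 0.1501] res [ 0.1  0.3 -0.3 -0.1] top@z [0.6201 0.2569 0.1555] side@z [0.6167 0.2623 0.1555]
big [415.5 288.6] [ 26  26 539] 208.0 [411.9 173.2] [ 32  26 476] 183.0 tri [0.4622 0.0546 0.1586] res [-0.1 -0.2  0.2  0.1] top@z [0.4614 0.055  0.1615] side@z [0.4612 0.0587 0.1615]
pen1 [0.453 0.279 0.005]
pen2 [0.448 0.144 0.005]
mug [0.658 0.044 0.09 ]
glass [0.61  0.421 0.09 ]
boxcornerL [0.704 0.385 0.08 ]
boxR [0.802 0.044 0.08 ]
rack [0.975 0.026 0.15 ]
edge [0.252 0.442 0.   ]
edge2 [0.329 0.144 0.   ]
```

Run:
```python
from h import *
T=cv2.imread("pics/top0.png");S=cv2.imread("pics/side0.png")
r=[]
for im,ps in((T,((248,300),(301,206),(414,291))),(S,((330,312),(265,216),(412,175)))):
    r.append(np.hstack([cv2.resize(im[v-24:v+24,u-24:u+24],(264,264),interpolation=0) for u,v in ps]))
cv2.imwrite("pics/crop.png",np.vstack(r))
```

```text
(no output)
```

View pics/crop.png

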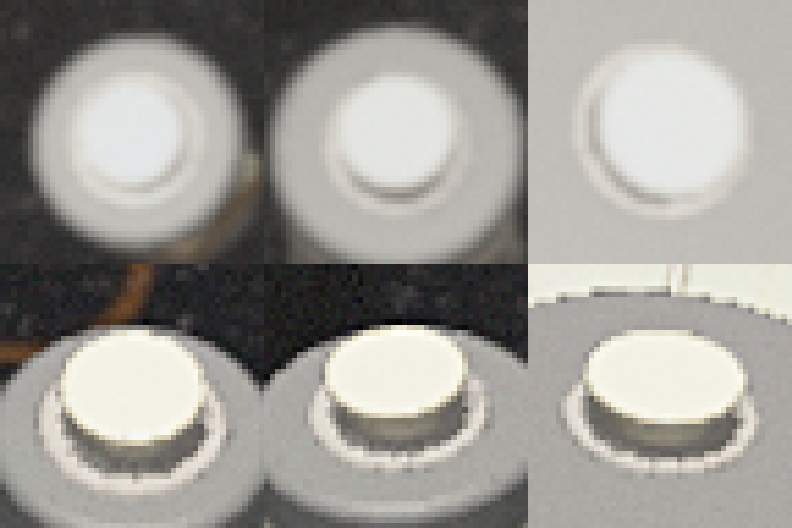

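The crops show all three buttons proud of their lids. Flat-top centres are at (247.5,299.3), (300.9,205.3) and (415.7,288.3) in the top view, and (329.9,309.7), (264.7,211.3) and (412.4,170.7) in the side view.

Run:
```python
from h import *
P={"small":((247.5,299.3),(329.9,309.7),.1245,.3578),"mid":((300.9,205.3),(264.7,211.3),.1595,0),"big":((415.7,288.3),(412.4,170.7),.1655,0)}
T=cv2.imread("pics/top0.png");S=cv2.imread("pics/side0.png")
from rig import arm
o=arm.get_obs()
from scipy.spatial.transform import Rotation as R
Rt=R.from_euler("xyz",o["tcp_rot"]).as_matrix();prev=o["position"]
for k,(a,b,z,_) in P.items():
    a0=cent(T,a,20,th=218)[0];b0=cent(S,b,20,th=215)
    f=least_squares(lambda X:np.r_[proj("top",X)-a,proj("side",X)-b],[.3,.3,z])
    print(k,a0.round(1),b0[0].round(1),"tri",f.x.round(4),"res",f.fun.round(1),"top@z",back("top",a,z).round(4),"side@z",back("side",b,z).round(4),"r",np.hypot(*f.x[:2]).round(3),"az",np.degrees(np.arctan2(f.x[1],f.x[0])).round(1))
print(Rt.round(3))
```

```text
small [247.1 299.7] [329.6 309.7] tri [0.453  0.3556 0.1218] res [ 0.  0. -0. -0.] top@z [0.4527 0.3553 0.1245] side@z [0.4519 0.3577 0.1245] r 0.576 az 38.1
mid [300.4 205.4] [264.5 211. ] tri [0.6204 0.2554 0.1566] res [-0.1 -0.3  0.2  0.1] top@z [0.619  0.2551 0.1595] side@z [0.6186 0.2584 0.1595] r 0.671 az 22.4
big [415.5 288.8] [412.3 170.9] tri [0.4618 0.0553 0.1641] res [-0.  -0.1  0.1  0. ] top@z [0.4614 0.0555 0.1655] side@z [0.4614 0.0573 0.1655] r 0.465 az 6.8
[[ 0.916  0.4   -0.001]
 [ 0.4   -0.916  0.002]
 [ 0.    -0.002 -1.   ]]
```

Call:
carry_out --steps '[1,0,0,-0.04,0,0,0,1,0.557,-0.695,-0.04,0,0,0,1,0.557,-0.695,-0.04,0,0,0,1,0.557,-0.695,-0.04,0,0,0,1,0.557,-0.695,-0.04,0,0,0,1,0.557,-0.695,-0.04,0,0,0,1,0.557,-0.695,-0.04,0,0,0,1,0.557,-0.695,-0.04,0,0,0,1,0.557,-0.695,-0.04,0,0,0,1,0.557,-0.695,-0.04,0,0,0]' --squeeze 10

```text
t: 1.1
position: [0.3373, -0.0677, 0.2533]
tcp_rot: [3.141, -0.0, 0.411]
ft_force: [1.0, -0.3, -0.1]
grip_width: 0.0177
grip_force: 0.0
```

Call:
carry_out --steps '[1,0.275,-0.342,0,0,0,0,1,0.275,-0.342,0,0,0,0,1,0.275,-0.342,0,0,0,0,1,0.275,-0.342,0,0,0,0,1,0.275,-0.342,0,0,0,0,1,0.275,-0.342,0,0,0,0,1,0.275,-0.342,0,0,0,0,1,0.275,-0.342,0,0,0,0,1,0.275,-0.342,0,0,0,0,1,0.275,-0.342,0,0,0,0]'

```text
t: 2.1
position: [0.4523, 0.3576, 0.2504]
tcp_rot: [-3.141, 0.004, 0.417]
ft_force: [1.0, -0.4, -1.2]
grip_width: 0.0005
grip_force: 0.0
```

Run:
```python
from rig import arm
import cv2
o=arm.get_obs();print(o["position"],o["tcp_rot"],o["ft_force"],o["grip_width"],o["joint_pos"].round(2))
```

```text
[0.45233324 0.35757117 0.25037396] [-3.1410925   0.0040704   0.41654656] [ 1.03539494 -0.42747194 -1.17194926] 0.0004789091738797904 [0.57 0.15 1.23 0.   1.77 1.72]
```

Call:
carry_out --steps '[1,0,0.001,0.05,0,0,0,1,0,0.001,0.09,0,0,0,1,0,0.001,0.105,0,0,0,1,0,0.001,0.105,0,0,0,1,0,0.001,0.105,0,0,0]'

```text
t: 2.6
position: [0.4538, 0.3529, 0.1503]
tcp_rot: [-3.141, -0.003, 0.411]
ft_force: [0.8, -0.4, 0.3]
grip_width: 0.0004
grip_force: 0.0
```

Run:
```python
from rig import arm
import cv2,numpy as np
r=[]
for n,(u,v) in(("top",(250,300)),("side",(330,300))):
    i=arm.get_image(n)["color"][v-60:v+60,u-60:u+60,::-1]; r.append(cv2.resize(i,(390,390)))
cv2.imwrite("pics/c1.png",np.hstack(r))
o=arm.get_obs();print(o["position"],o["tcp_rot"],o["ft_force"])
```

```text
[0.45449668 0.3535072  0.15168284] [-3.14091444 -0.00537892  0.41135485] [-0.93053908  0.46541719  0.73491323]
```

View pics/c1.png

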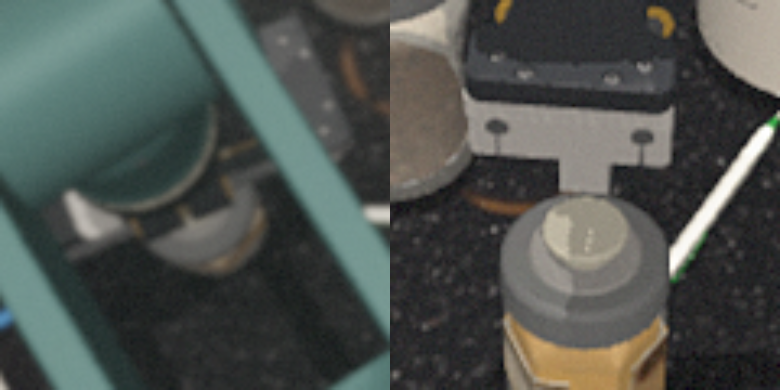

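The side crop shows closed fingertips at about full-image pixel (329,298), just above the small button at (330,311).

Run:
```python
from h import *
from rig import arm
print(proj("side",np.array([.4545,.3535,.1436])),proj("side",np.array([.4525,.356,.1245])),proj("side",np.array([.4525,.358,.1436])))
for k in range(3):
    arm.get_image("side");o=arm.get_obs();print(o["t"],o["position"],o["tcp_rot"],o["ft_force"])
```

```text
[329.80402723 297.14758824] [330.10318737 308.71831461] [329.5106059  299.89084282]
2.75 [0.45442397 0.35355657 0.15158869] [-3.14090885 -0.00531607  0.411459  ] [-0.16085089 -0.33521068  0.55316758]
2.8 [0.45424674 0.35351145 0.15121423] [-3.14098955 -0.00472916  0.41153869] [ 0.76810272 -0.21243528  0.13817812]
2.85 [0.45399283 0.35344537 0.15072197] [-3.14111503 -0.00386941  0.41165035] [-0.3560798   0.13508028  0.17125188]
```

Call:
carry_out --steps '[1,0,-0.003,0,0,0,0,1,0,-0.003,0.012,0,0,0,1,0,-0.003,0.016,0,0,0,1,0,-0.003,0.018,0,0,0,1,0,-0.003,0.02,0,0,0,1,0,-0.003,0.022,0,0,0,1,0,-0.003,0.024,0,0,0,1,0,-0.003,0.025,0,0,0,1,0,-0.003,0.026,0,0,0,1,0,-0.003,0.026,0,0,0]'

```text
t: 3.85
position: [0.4518, 0.3557, 0.1228]
tcp_rot: [-3.142, -0.0, 0.412]
ft_force: [-1.9, -1.0, 4.0]
grip_width: 0.0006
grip_force: 2.2
```

Call:
carry_out --steps '[1,0,0,0.001,0,0,0,1,0,0,0.0015,0,0,0,1,0,0,0.0015,0,0,0,1,0,0,0.0015,0,0,0]'

```text
t: 4.25
position: [0.452, 0.3559, 0.1221]
tcp_rot: [-3.141, -0.001, 0.412]
ft_force: [-2.8, -1.0, 6.6]
grip_width: 0.0009
grip_force: 3.3
```

Call:
carry_out --steps '[1,0,0,0.0012,0,0,0,1,0,0,0.0012,0,0,0,1,0,0,0.0012,0,0,0]'

```text
t: 4.55
position: [0.4521, 0.356, 0.1215]
tcp_rot: [-3.141, -0.002, 0.412]
ft_force: [-3.5, -1.4, 9.7]
grip_width: 0.0004
grip_force: 4.2
```

Call:
carry_out --steps '[1,0,0,-0.004,0,0,0,1,0,0,-0.03,0,0,0,1,0,0,-0.08,0,0,0,1,0,0,-0.1,0,0,0,1,0.113,0.158,-0.1,0,0,0,1,0.113,0.158,-0.1,0,0,0,1,0.113,0.158,-0.1,0,0,0,1,0.113,0.158,-0.1,0,0,0,1,0.113,0.158,-0.1,0,0,0,1,0.113,0.158,-0.1,0,0,0]'

```text
t: 5.55
position: [0.6194, 0.2552, 0.2179]
tcp_rot: [-3.141, 0.002, 0.41]
ft_force: [-0.3, 0.3, 0.2]
grip_width: 0.0004
grip_force: 0.0
```

Run:
```python
from rig import arm
import cv2
for k in range(5):
    i=arm.get_image("side")["color"];o=arm.get_obs();print(o["t"],o["position"],o["tcp_rot"],o["ft_force"])
cv2.imwrite("pics/c2.png",i[:,:,::-1])
```

```text
5.6 [0.61861223 0.25620505 0.21871876] [-3.14116798e+00  9.61555803e-04  4.11420729e-01] [0.37994738 0.03959392 0.96867615]
5.65 [0.61812197 0.25673999 0.21936447] [-3.14129802e+00  2.82585904e-04  4.12486039e-01] [0.21442484 0.78648867 0.6226765 ]
5.7 [0.61782447 0.25710524 0.2198362 ] [-3.14142244e+00 -2.63792767e-04  4.13213814e-01] [-0.47227863  0.30203237 -0.20121133]
5.75 [0.61774534 0.25727431 0.22020444] [-3.14155841e+00 -7.84287174e-04  4.13588672e-01] [-0.16681304  0.31518715  0.09738012]
5.8 [0.61774399 0.25727095 0.22034455] [ 3.14149899e+00 -9.41828960e-04  4.13588110e-01] [0.31853863 0.07877982 0.38628294]
```

View pics/c2.png

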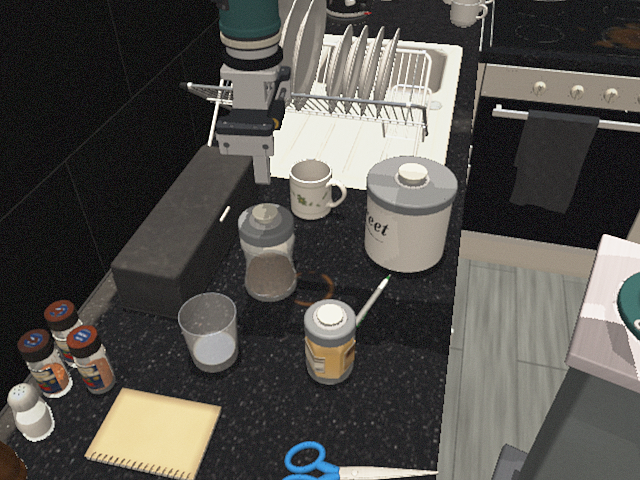

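Small jar's button now sits low at (330,314), with the jar unmoved; fingertips are above the middle jar near (262,182).

Call:
carry_out --steps '[1,0,0.001,0.035,0,0,0,1,0,0.001,0.045,0,0,0,1,0,0.001,0.049,0,0,0,1,0,0.001,0.052,0,0,0,1,0,0.001,0.055,0,0,0,1,0,0.001,0.057,0,0,0,1,0,0.001,0.059,0,0,0,1,0,0.001,0.06,0,0,0,1,0,0.001,0.061,0,0,0,1,0,0.001,0.061,0,0,0]'

```text
t: 6.8
position: [0.6192, 0.2556, 0.1589]
tcp_rot: [-3.141, -0.001, 0.412]
ft_force: [-0.3, 1.0, 0.3]
grip_width: 0.0007
grip_force: 1.2
```

Call:
carry_out --steps '[1,0,0,0.001,0,0,0,1,0,0,0.002,0,0,0,1,0,0,0.002,0,0,0,1,0,0,0.002,0,0,0]'

```text
t: 7.2
position: [0.6192, 0.2555, 0.1576]
tcp_rot: [-3.141, -0.001, 0.412]
ft_force: [-2.2, 1.6, 5.0]
grip_width: 0.0007
grip_force: 2.4
```

Call:
carry_out --steps '[1,0,0,0.001,0,0,0,1,0,0,0.002,0,0,0,1,0,0,0.002,0,0,0,1,0,0,0.002,0,0,0]'

```text
t: 7.6
position: [0.6193, 0.2555, 0.1566]
tcp_rot: [-3.142, -0.002, 0.412]
ft_force: [-2.1, 1.0, 8.2]
grip_width: 0.0001
grip_force: 3.9
```

Call:
carry_out --steps '[1,0,0,-0.004,0,0,0,1,0,0,-0.03,0,0,0,1,0,0,-0.075,0,0,0,1,-0.2245,0.1195,-0.075,0,0,0,1,-0.2245,0.1195,-0.075,0,0,0,1,-0.2245,0.1195,-0.075,0,0,0,1,-0.2245,0.1195,-0.075,0,0,0,1,-0.2245,0.1195,-0.075,0,0,0,1,-0.2245,0.1195,-0.075,0,0,0,1,-0.2245,0.1195,-0.075,0,0,0]'

```text
t: 8.6
position: [0.4608, 0.0547, 0.2294]
tcp_rot: [3.141, -0.0, 0.409]
ft_force: [0.4, 0.1, 0.1]
grip_width: 0.0008
grip_force: 0.0
```

Run:
```python
from rig import arm
import cv2
for k in range(5):
    i=arm.get_image("side")["color"];o=arm.get_obs();print(o["t"],o["position"],o["tcp_rot"],o["ft_force"])
cv2.imwrite("pics/c3.png",i[:,:,::-1])
```

```text
8.65 [0.46143286 0.05554495 0.22942506] [ 3.14123711e+00 -3.03275476e-04  4.10622233e-01] [-0.68455179  0.40053847  0.78265188]
8.7 [0.46177998 0.05609961 0.2294249 ] [ 3.14149028e+00 -1.00477208e-04  4.11818330e-01] [-0.47907282  0.58160023  0.37088951]
8.75 [0.46189492 0.05642277 0.22937101] [-3.14153225e+00  2.67280238e-04  4.12601382e-01] [ 0.17476216 -0.53716799 -0.25154893]
8.8 [0.46193521 0.05661037 0.22935781] [-3.14143941e+00  4.30289246e-04  4.13068066e-01] [1.48551223 0.17558295 0.43209615]
8.85 [0.4618839  0.0566701  0.22936523] [-3.14140107e+00  5.80466375e-04  4.13263869e-01] [0.48008089 0.43380578 0.1123412 ]
```

View pics/c3.png

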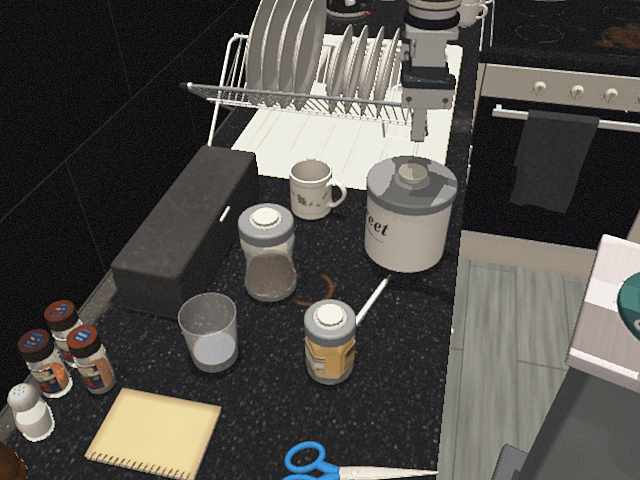

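Middle button is low at (265,217), with everything in place. Fingertips are above the canister button at (418,138).

Call:
carry_out --steps '[1,0,0,0.035,0,0,0,1,0,0,0.05,0,0,0,1,0,0,0.054,0,0,0,1,0,0,0.057,0,0,0,1,0,0,0.059,0,0,0,1,0,0,0.061,0,0,0,1,0,0,0.063,0,0,0,1,0,0,0.065,0,0,0,1,0,0,0.0665,0,0,0,1,0,0,0.0665,0,0,0]'

```text
t: 9.85
position: [0.4618, 0.0562, 0.1638]
tcp_rot: [3.141, -0.002, 0.412]
ft_force: [-0.7, 2.0, 4.4]
grip_width: 0.0007
grip_force: 2.0
```

Call:
carry_out --steps '[1,0,0,0.001,0,0,0,1,0,0,0.002,0,0,0,1,0,0,0.002,0,0,0,1,0,0,0.002,0,0,0]'

```text
t: 10.25
position: [0.4618, 0.0562, 0.1627]
tcp_rot: [3.141, -0.003, 0.412]
ft_force: [-0.5, 2.6, 7.9]
grip_width: -0.0001
grip_force: 3.6
```

Call:
carry_out --steps '[1,0,0,-0.004,0,0,0,1,0,0,-0.03,0,0,0,1,0,0,-0.08,0,0,0,1,-0.14,0.19,-0.08,0,0,0,1,-0.14,0.19,-0.08,0,0,0,1,-0.14,0.19,-0.08,0,0,0,1,-0.14,0.19,-0.08,0,0,0,1,-0.14,0.19,-0.08,0,0,0,1,-0.14,0.19,-0.08,0,0,0,1,-0.14,0.19,-0.08,0,0,0]'

```text
t: 11.25
position: [0.4082, -0.175, 0.2404]
tcp_rot: [-3.14, 0.002, 0.409]
ft_force: [-1.0, 0.2, 0.1]
grip_width: 0.0003
grip_force: 0.0
```

Run:
```python
from rig import arm
from h import *
i=arm.get_image("side")["color"][:,:,::-1]
T=arm.get_image("top")["color"][:,:,::-1]
S=np.hstack([cv2.resize(i[v-24:v+24,u-24:u+24],(264,264),interpolation=0) for u,v in((330,312),(265,216),(412,175))])
U=np.hstack([cv2.resize(T[v-24:v+24,u-24:u+24],(264,264),interpolation=0) for u,v in((248,300),(301,206),(414,291))])
cv2.imwrite("pics/c4.png",np.vstack([U,S]))
for n,p,h in(("small",(.4525,.356),.125),("mid",(.619,.2565),.160),("big",(.4615,.056),.166)):
    print(n,"up",proj("side",np.array([*p,h])).round(1),"down",proj("side",np.array([*p,h-.009])).round(1))
```

```text
small up [330.1 308.5] down [330. 313.]
mid up [265.1 210.3] down [265.5 214.9]
big up [412.7 170. ] down [412.1 174.6]
```

View pics/c4.png

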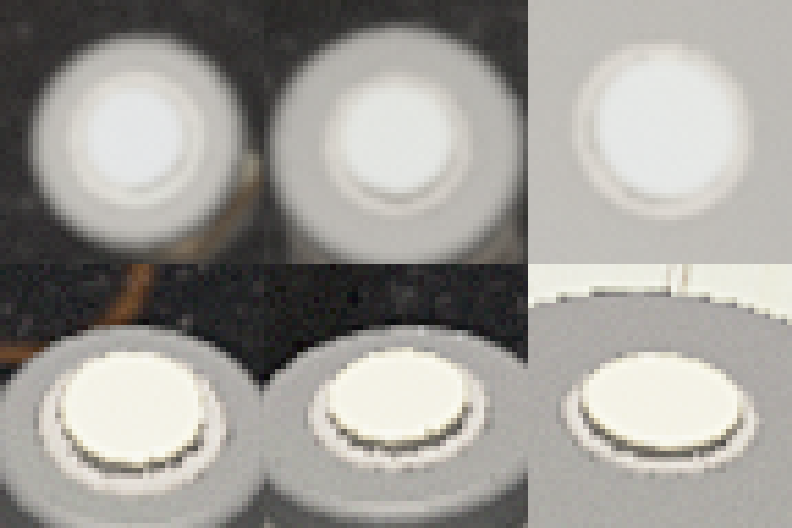

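All three buttons sit equally low, about 4 px below where they started, and the lids haven't moved.

```bash
python3 -c "
from rig import arm
print(arm.hand_in())"
```

```text
the job is handed in; nothing more can be done
None
```

I pressed all three buttons down onto their seals in order (small, middle, big) with about 8–10 N each; the final images show all three low, the containers didn't visibly move, and the job is handed in.

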